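# Draw the carriage bolt of a food slicer for cleaning

## Robot

A 6-joint arm with a two-finger parallel gripper is mounted at the origin on the work surface. World frame = base frame: x ahead of the robot, y to its left, z up, the work surface at z = 0. Lengths are in m, angles in rad, forces in N, time in s.
With the tool pointing down it reaches from about 0.375 to 0.9 m from the base axis. Payload 3.1 kg.
Tool frame: the origin (TCP) lies between the finger pads; the fingertips stand 22 mm ahead of it and the grasp point (between the pads) lies 3 mm ahead of it; z points along the fingers, y is the line along which they close (so a half turn about z gives the same grasp; the last joint's range is limited). The gripper opens to 87 mm and grips with 3 to 60 N. Pads are 19 mm wide; open, the fingers measure 117 mm over their backs; the gripper's body (75 mm by 190 mm) begins 51 mm behind the grasp point.
Start: joints at [0.996, 0.527, 1.433, -0, 1.181, -0.178], TCP at [0.242, 0.576, 0.245] pointing down, gripper open.
Joint ranges: [-3.08, 3.08], [-0.75, 2.2], [0.22, 2.44], [-1.43, 4.57], [0, 2.65], [-2.85, 2.85]. Speed limits (rad/s): [2.79, 2.79, 3.14, 3.14, 3.14, 3.14].

## Interface

Orientations are given as a unit quaternion [x, y, z, w].
In Python, from rig import get_obs, camera, get_calibration, hand_in, cut_out gives the robot as it stands.
- The arm moves only by the shell command python3 -m inch 'ROWS' [OPENING] [FORCE]. ROWS is JSON, one flat list of numbers, 6 for each row, row after row: the shift along the tool's x, y, z scaled (see below), then the turn, a rotation vector about the tool's x, y, z scaled (see below). A call has 1 to 20 rows; each row is the pose to reach, as a shift and turn from the pose commanded when the call began, along the tool's axes at that moment; what a row does not reach only later rows make up. The controller multiplies each number of a shift by 0.08 m and each number of a turn by 90 degrees. A row lasts 1/12 s, in which the tool goes at most 41.7 mm and 7.16 degrees, less where a joint would pass 70% of its speed; a pose out of reach is approached as far as the arm can. A call with a number of a shift or a turn outside -1 to 1 is refused whole. A call with a gripper value outside its range is refused whole. OPENING is the finger opening in mm, from 0 to 87, set as the call begins (- or left out, the last holds). The fingers move at their own pace and stop on an object; FORCE is the grip in N (left out, the last holds). Time passes only in rows, so rows that repeat a pose let the fingers close. It gives the time, the measured TCP pose, the force, the opening and the grip force at its end, in the units of the state.
- get_obs(): the state, without advancing time (a new reading comes with each control period).
- camera(name): name is "scene" or "top" or "wrist"; returns the picture (480x640x3 uint8, red, green, blue); there is no depth.
- get_calibration(name): a dict with "vertical_fov" (degrees; the focal length in pixels is half the picture's height over the tangent of half this angle, whatever the lens; pixels are square), "cx", "cy" (the principal point, pixels), "D" ([k1, k2, p1, p2, k3] as OpenCV has them; the pictures are not rectified), "T" (4x4, takes a point from camera to world coordinates). Camera axes: x right, y down, z forward; pixel columns grow to the right and rows downward; lengths in m; the calibration is good to about 2 mm. A picture is of the moment at which its call begins: read the wrist's pose just before it. get_calibration takes no time and is no camera call; for the wrist camera it gives the pose at the moment of the call.
- hand_in(): hands the job in; it is judged then, once.
Trained networks look in the newest picture that a camera, given by its name, has taken for a name from the list of things; names that differ only in an ending like _2 or _b are one class to them, and where a whole thing is asked for, a point or a joint stands for the part that bears it (a point fixed in the world has none). Each returns a list of dicts, best first, with "conf" (0 to 1); they miss things now and then, are a little off and sometimes report something else, mostly with a low value. They report only what shows in the picture. A call takes as long as a camera call.
- cut_out(camera, thing): "region" (480x640 bool, what is visible of it) and "bbox" ([left, top, right, bottom] in pixels, round what is visible of it).
The state is a dict: "time": time; "q": joint angles; "joint_velocities": joint speeds; "joint_torque": joint torques, N m; "position": TCP position; "tool_rot": TCP orientation; "ft_force": force on the tool from outside, world axes, zero at the start; "moment": the same for the moment, N m; "grip_width": finger opening in m; "grip_force": force on a finger pad.
Only numpy, scipy, OpenCV 4.12 (cv2) and the standard library are available. Lean on these libraries where they do the work, as an engineer would, in place of code of your own. Each camera call takes 0.05 s, during which the arm holds its last target. There are 200 camera calls.

## Task

The food slicer's carriage has to come off to be washed. Slide the carriage along its rail towards the robot until it clicks home against the stop at the rail's near end, then pull the spring-loaded bolt knob below it straight out until the black ring on its stem is just clear of the sleeve, well short of the bolt's end stop, and finish while still holding it there, so that I can lift the carriage off. Keep off the blade, and leave the slicer's food holder, the mug and the fruit bowl where they are.

Things in the scene. Friction and masses are not known exactly. Their poses are not given: they have to be found in the camera images.
- slicer: compact white food slicer fixed on the worktop. Origin: on the worktop under the middle of its aluminium rail (300 mm long, 34 wide, top 64 mm up). x runs along the rail away from the robot, y from the rail to the blade and motor, z up; turned up to 0.3 rad. Upright gauge plate and blade stand 100 to 118 mm from the rail in y, reach 0.175 and 0.223 m up; motor housing behind 0.173 m high.
- carriage (a joint): the carriage (aluminium tray with an upright wall at its near end, 0.6 kg) on the rail: metres along the slicer's x; 0 = home against the near stop, up to 0.15 away from it. It drags with about 1.5 N. In the last 13 mm before home it rides over a ball catch (a few N more), which then presses it against the stop.
- carriage_grip (a point): centre of the black grip on top of the carriage's upright near wall: a bar 16 mm thick (slicer x), 80 long (slicer y), 36 high (top 158 mm above the worktop, this centre 140 mm). Below it the wall is 6 mm thick; the tray's floor, on the far side of the wall, lies 79 mm above the worktop. Moves with the carriage.
- bolt (a joint): the carriage's spring bolt: metres its knob is drawn out of the sleeve along the slicer's -x (towards the robot); 0 = home, where the spring returns it. The pull is about 5 N at first and grows 0.24 N per mm. A black ring, 4 mm wide, lies round the 12 mm steel stem: its first edge leaves the sleeve at 0.018, its last at 0.022. End stop at 0.036.
- bolt_knob (a point): centre of the bolt's round black knob, 28 mm in diameter, 22 mm long along the slicer's x, its axis 49 mm above the worktop, on the line of the rail at the slicer's near end. With the bolt home this centre is 17.5 mm out from the sleeve's mouth. It is free at the sides and above, and moves with the bolt.
- sleeve_mouth (a point): centre of the end face of the steel sleeve (27 mm in diameter) out of which the bolt's stem comes; fixed on the slicer, 49 mm above the worktop.
- blade: round steel slicing blade, 170 mm in diameter, upright in the slicer's x-z plane. Origin: its centre on the rear face, 112 mm from the rail in the slicer's y, 135 mm above the worktop. Not to be touched.
- food_holder: the slicer's loose white plastic food holder, 85 x 75 x 56 mm, lying on the worktop to the right of the slicer. Origin: centre of its underside. To be left alone.
- mug: white mug, 80 mm in diameter, 92 mm high, in front of the slicer on the left. Origin: centre of its underside. To be left alone.
- fruit_bowl: white plastic bowl 160 mm in diameter, 58 mm high, with lemons in it up to 64 mm, to the right of the slicer's near end. Origin: centre of its underside. To be left alone.

How it is judged:
By the outcome, as a careful person would: the job done as asked, in the order asked, and still so for the second after the job is handed in, while the arm keeps its last pose, push and grip.
It also fails if it takes over 43 s, if anything falls off the work surface, if the arm or the gripper's body presses on something with over 40 N, if the wrist force passes 120 N, or if a joint passes its speed limit or range.

## Working session

There is one attempt and no reset: what is moved stays moved. The work goes in short steps, Python scripts to look and compute and a shell command to move; the robot and the scene stay as the last step left them, time stands still between calls to the robot, and variables do not carry over. Pictures are saved under pics/ and viewed, at most 10 in all, crops included, and the job is handed in when it is done.

```bash
mkdir -p pics
cat > h.py <<'E'
import numpy as np, cv2
from rig import *
def cal(n):
    c=get_calibration(n); f=240/np.tan(np.radians(c['vertical_fov']/2))
    return np.array([[f,0,c['cx']],[0,f,c['cy']],[0,0,1]]),np.array(c['D']),np.array(c['T'])
def ray(n,uv,z):
    K,D,T=cal(n); p=cv2.undistortPoints(np.array([[uv]],float),K,D)[0,0]
    d=T[:3,:3]@[p[0],p[1],1]; o=T[:3,3]; return o+d*(z-o[2])/d[2]
def proj(n,P):
    K,D,T=cal(n); R=T[:3,:3].T; return cv2.projectPoints(np.array(P,float).reshape(-1,3),cv2.Rodrigues(R)[0],-R@T[:3,3],K,D)[0][:,0]
E
python3 - <<'E'
from h import *
a=camera('scene'); 
b=camera('top')
cv2.imwrite('pics/s.png',a[...,::-1]); cv2.imwrite('pics/t.png',b[...,::-1])
for n in('top','scene'):
  print(n,cal(n)[2].round(2).tolist())
  for t in('carriage_grip','bolt_knob','blade','food_holder','mug','fruit_bowl','slicer'):
    for r in cut_out(n,t)[:2]:
        m=r['region']; ys,xs=np.nonzero(m); print(t,round(r['conf'],2),np.round(r['bbox']),xs.mean().round(1),ys.mean().round(1),m.sum())
print(get_obs()['tool_rot'])
E
```

```text
top [[-0.01, -0.99, 0.13, 0.46], [-1.0, 0.01, -0.03, -0.01], [0.03, -0.13, -0.99, 1.14], [0.0, 0.0, 0.0, 1.0]]
carriage_grip 0.94 [284. 148. 362. 232.] 322.1 188.9 6634
bolt_knob 0.49 [329. 300. 345. 314.] 339.0 307.2 202
blade 0.98 [265. 113. 277. 209.] 269.9 159.6 587
blade 0.46 [331. 298. 346. 316.] 339.2 307.1 214
food_holder 0.83 [400. 124. 457. 177.] 427.5 152.1 1700
mug 0.7 [405. 122. 454. 178.] 427.8 151.8 1697
mug 0.63 [215. 303. 280. 350.] 254.8 326.2 1852
fruit_bowl 0.91 [423. 252. 512. 338.] 467.4 295.5 6064
slicer 0.61 [214. 106. 368. 314.] 287.5 203.3 22982
scene [[-0.36, 0.8, -0.49, 1.04], [0.93, 0.3, -0.19, 0.15], [-0.01, -0.52, -0.85, 0.87], [0.0, 0.0, 0.0, 1.0]]
carriage_grip 0.62 [228. 215. 338. 336.] 283.6 276.9 7980
bolt_knob 0.61 [310. 186. 325. 198.] 314.3 192.7 178
blade 0.62 [309. 282. 328. 344.] 321.8 295.1 39
food_holder 0.73 [134. 277. 195. 330.] 163.6 303.6 1939
mug 0.85 [370. 171. 430. 233.] 393.4 203.4 2458
mug 0.58 [229. 221. 332. 335.] 283.5 277.3 8020
fruit_bowl 0.81 [161. 136. 242. 201.] 204.7 168.8 4042
fruit_bowl 0.24 [134. 276. 195. 330.] 163.6 304.1 1886
slicer 0.84 [229. 186. 408. 400.] 318.2 299.2 24483
[ 1.97125809e-01  9.80378200e-01  3.01227658e-05 -1.69693553e-06]
```

View pics/s.png

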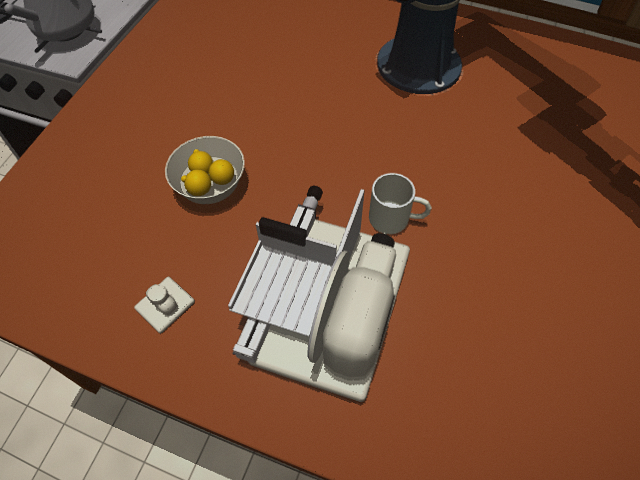

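View pics/t.png

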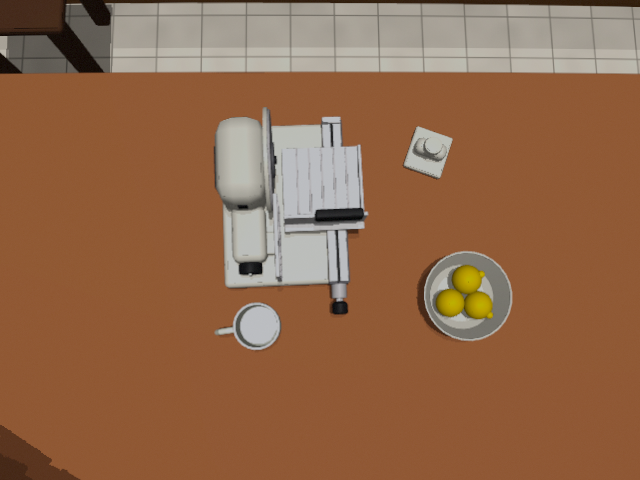

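Run:
```python
from h import *
f=ray('top',(331.5,119),.064); n=ray('top',(339,281),.064); print('rail',f,n,np.linalg.norm(f-n))
k=ray('top',(340,308),.06); print('knob',k,'scene',ray('scene',(314.3,191),.055))
g=ray('top',(340,213.5),.158);print('grip',g, ray('top',(316,215),.158),ray('top',(364,214),.158),'scene', ray('scene',(282,225),.158))
print('yaw rail',np.arctan2(*(f-n)[[1,0]]),np.arctan2(*(f-k)[[1,0]]))
print('mug',ray('top',(259,325),.092),'bowl',ray('top',(468,296),.058))
from scipy.spatial.transform import Rotation as R
o=get_obs();print(o['position'],R.from_quat(o['tool_rot']).as_matrix().round(3).tolist())
```

```text
rail [ 0.83397288 -0.07543475  0.064     ] [ 0.53735818 -0.08406927  0.064     ] 0.29674035446469815
knob [ 0.49001169 -0.08531553  0.06      ] scene [ 0.48879929 -0.08355132  0.055     ]
grip [ 0.64115912 -0.08102743  0.158     ] [ 0.63892836 -0.04177555  0.158     ] [ 0.64008149 -0.12033799  0.158     ] scene [ 0.64024119 -0.07852467  0.158     ]
yaw rail 0.029101998964171046 0.028718538198197845
mug [0.46198157 0.05512523 0.092     ] bowl [ 0.50855138 -0.31469217  0.058     ]
[0.24150954 0.57644798 0.24457908] [[-0.922, 0.387, 0.0], [0.387, 0.922, 0.0], [0.0, 0.0, -1.0]]
```

```bash
python3 -m inch '[-0.5,-0.36,-0.5,0,0,0, -0.97,-0.7,-1,0,0,0, -0.97,-0.7,-1,0,0,0, -0.97,-0.7,-1,0,0,0]' 60 20
python3 -m inch '[-0.4,-0.28,0,0,0,0, -0.8,-0.57,0,0,0,0, -0.97,-0.7,0,0,0,0]'
python3 -m inch '[-0.4,-0.28,0,0,0,0, -0.8,-0.57,0,0,0,0, -0.97,-0.7,0,0,0,0]'
python3 -m inch '[-0.4,-0.28,0,0,0,0, -0.8,-0.57,0,0,0,0, -0.97,-0.7,0,0,0,0]'
```

```text
time: 1.13
position: [0.2956, 0.4932, 0.3302]
tool_rot: [0.199, 0.98, 0.003, 0.004]
ft_force: [0.3, 0.4, 0.9]
grip_width: 0.068
grip_force: 0.0
time: 1.38
position: [0.3426, 0.4105, 0.3245]
tool_rot: [0.198, 0.98, -0.001, 0.001]
ft_force: [0.3, 0.1, -0.5]
grip_width: 0.0607
grip_force: 0.0
time: 1.63
position: [0.393, 0.3287, 0.3243]
tool_rot: [0.198, 0.98, -0.001, 0.001]
ft_force: [-0.4, -0.1, 0.3]
grip_width: 0.0602
grip_force: 0.0
time: 1.88
position: [0.4433, 0.247, 0.3244]
tool_rot: [0.198, 0.98, -0.001, 0.001]
ft_force: [0.3, 0.6, 0.4]
grip_width: 0.0598
grip_force: 0.0
```

```bash
python3 -m inch '[-0.4,-0.28,0,0,0,0, -0.8,-0.57,0,0,0,0, -0.97,-0.7,0,0,0,0]' >/dev/null
python3 -m inch '[-0.4,-0.28,0,0,0,0, -0.8,-0.57,0,0,0,0, -0.97,-0.7,0,0,0,0]' >/dev/null
python3 -m inch '[-0.4,-0.28,0,0,0,0, -0.8,-0.57,0,0,0,0, -0.97,-0.7,0,0,0,0]' >/dev/null
python3 -m inch '[-0.4,-0.28,0,0,0,0, -0.8,-0.57,0,0,0,0, -0.97,-0.7,0,0,0,0]' 
python3 -m inch '[0,0,0,0,0,0.075, 0,0,0,0,0,0.15, 0,0,0,0,0,0.225, 0,0,0,0,0,0.3, 0,0,0,0,0,0.375, 0,0,0,0,0,0.45, 0,0,0,0,0,0.525, 0,0,0,0,0,0.6, 0,0,0,0,0,0.675, 0,0,0,0,0,0.73, 0,0,0,0,0,0.73, 0,0,0,0,0,0.73]'
python3 - <<'E'
from h import *
b=camera('wrist');cv2.imwrite('pics/w.png',b[...,::-1])
for t in('carriage_grip','bolt_knob','slicer'):
    for r in cut_out('wrist',t)[:2]:
        print(t,round(r['conf'],2),np.round(r['bbox']))
from scipy.spatial.transform import Rotation as R
o=get_obs();print(o['position'],o['q'],R.from_quat(o['tool_rot']).as_matrix().round(3).tolist())
E
```

```text
time: 2.88
position: [0.6432, -0.0804, 0.3239]
tool_rot: [0.198, 0.98, -0.001, 0.001]
ft_force: [0.5, 0.1, 0.9]
grip_width: 0.0597
grip_force: 0.0
time: 3.88
position: [0.6408, -0.0761, 0.3242]
tool_rot: [0.696, 0.718, -0.0, -0.0]
ft_force: [0.2, -0.2, 0.2]
grip_width: 0.0599
grip_force: 0.0
bolt_knob 0.95 [177. 200. 205. 228.]
slicer 0.63 [181.   0. 576. 282.]
[ 0.64091167 -0.07648803  0.32442181] [-2.91639825e-01  4.83359075e-01  1.28000429e+00  6.73896661e-05
  1.37843983e+00 -3.20169625e-01] [[-0.029, 1.0, -0.0], [1.0, 0.029, 0.0], [0.0, -0.0, -1.0]]
```

View pics/w.png

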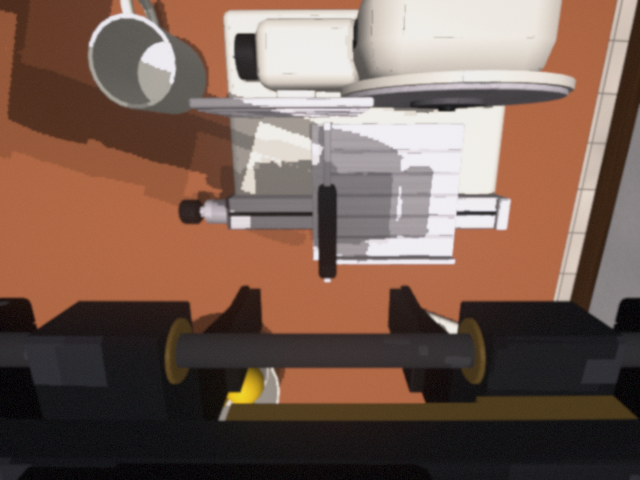

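Run:
```python
from h import *
print('grip',ray('wrist',(327.5,231),.158),ray('wrist',(327,185),.158),ray('wrist',(327.5,277),.158))
k=ray('wrist',(191,212),.055);f=ray('wrist',(508,213),.064);n=ray('wrist',(229,212),.064)
print('knob',k,'far',f,'near',n,np.linalg.norm(f-n),np.arctan2(*(f-n)[[1,0]]))
```

```text
grip [ 0.64285212 -0.07671044  0.158     ] [ 0.64129108 -0.03826348  0.158     ] [ 0.64409427 -0.11801539  0.158     ]
knob [ 0.492582   -0.08533115  0.055     ] far [ 0.83962706 -0.07487625  0.064     ] near [ 0.53702719 -0.08231461  0.064     ] 0.3026912828801708 0.02457656169281457
```

```bash
python3 -m inch '[0,0.01,0.5,0,0,0, 0,0.01,1,0,0,0, 0,0.01,1,0,0,0]' 60 40 >/dev/null
python3 -m inch '[0,0,0.4,0,0,0, 0,0,0.8,0,0,0, 0,0,0.8,0,0,0]'
python3 -m inch '[0,0,0.2,0,0,0, 0,0,0.45,0,0,0, 0,0,0.45,0,0,0]'
python3 -m inch '[0,0,0,0,0,0, 0,0,0,0,0,0, 0,0,0,0,0,0, 0,0,0,0,0,0, 0,0,0,0,0,0, 0,0,0,0,0,0, 0,0,0,0,0,0]' 0 40
```

```text
time: 4.58
position: [0.6384, -0.0758, 0.1759]
tool_rot: [0.697, 0.717, -0.003, -0.005]
ft_force: [-1.2, 0.4, -0.2]
grip_width: 0.0597
grip_force: 0.0
time: 4.83
position: [0.6407, -0.0764, 0.1437]
tool_rot: [0.697, 0.717, -0.001, -0.002]
ft_force: [1.1, -0.2, -0.6]
grip_width: 0.0599
grip_force: 0.0
time: 5.42
position: [0.6418, -0.0767, 0.1449]
tool_rot: [0.697, 0.717, 0.0, 0.0]
ft_force: [-0.4, 1.0, -0.4]
grip_width: 0.0214
grip_force: 0.0
```

```bash
python3 -m inch '[0,0,0,0,0,0, 0,0,0,0,0,0, 0,0,0,0,0,0, 0,0,0,0,0,0]' 0 40
python3 -m inch '[0,-0.1,0,0,0,0, 0,-0.2,0,0,0,0, 0,-0.3,0,0,0,0, 0,-0.4,0,0,0,0, 0,-0.5,0,0,0,0, 0,-0.5,0,0,0,0]'
```

```text
time: 5.75
position: [0.642, -0.0767, 0.1448]
tool_rot: [0.697, 0.717, 0.0, 0.0]
ft_force: [0.8, 0.4, 1.3]
grip_width: 0.0157
grip_force: 40.0
time: 6.25
position: [0.5993, -0.0781, 0.1448]
tool_rot: [0.697, 0.717, -0.001, -0.001]
ft_force: [-1.1, -0.8, 2.9]
grip_width: 0.0154
grip_force: 40.0
```

```bash
python3 -m inch '[0,-0.06,0,0,0,0, 0,-0.12,0,0,0,0, 0,-0.18,0,0,0,0, 0,-0.25,0,0,0,0, 0,-0.25,0,0,0,0]' | grep -E 'pos|ft'
python3 - <<'E'
from h import *
b=camera('scene');cv2.imwrite('pics/s2.png',cv2.resize(b[150:390,200:440,::-1],None,fx=2.4,fy=2.4))
E
```

```text
position: [0.5865, -0.0786, 0.1448]
ft_force: [14.2, 1.5, -6.3]
```

View pics/s2.png

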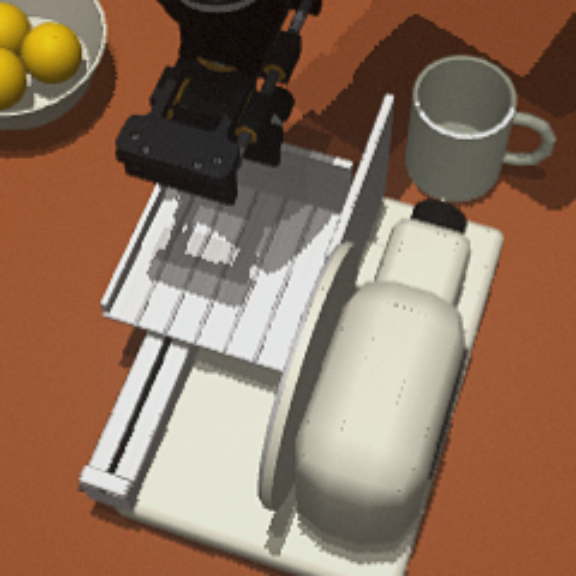

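The hand holds the grip, and the tray has slid towards the robot (crop: grip about (190,180)). Resistance is rising, so this is either the catch or the stop. I'll go on in small steps.

```bash
python3 -m inch '[0,-0.02,0,0,0,0, 0,-0.02,0,0,0,0, 0,-0.02,0,0,0,0]' | grep -E 'pos|ft'
python3 -m inch '[0,-0.04,0,0,0,0, 0,-0.04,0,0,0,0, 0,-0.04,0,0,0,0]' | grep -E 'pos|ft'
```

```text
position: [0.5865, -0.0786, 0.1448]
ft_force: [16.9, 1.6, -8.1]
position: [0.5863, -0.0786, 0.1448]
ft_force: [22.4, 4.6, -13.2]
```

```bash
python3 -m inch '[0,-0.06,0,0,0,0, 0,-0.06,0,0,0,0]' | grep -E 'pos|ft'
python3 -m inch '[0,0.05,0,0,0,0, 0,0.1,0,0,0,0, 0,0.15,0,0,0,0, 0,0.15,0,0,0,0]' | grep -E 'pos|ft'
```

```text
position: [0.5861, -0.0787, 0.1449]
ft_force: [32.6, 7.0, -22.3]
position: [0.5867, -0.0786, 0.1448]
ft_force: [6.7, -0.3, -1.4]
```

```bash
python3 -m inch '[0,0,0,0,0,0, 0,0,0,0,0,0, 0,0,0,0,0,0, 0,0,-0.5,0,0,0, 0,0,-1,0,0,0, 0,0,-1,0,0,0, 0,-0.5,-1,0,0,0, 0,-1,-1,0,0,0, 0,-1,-1,0,0,0]' 60 40
python3 -m inch '[0,0,0,0,0,-0.075, 0,0,0,0,0,-0.15, 0,0,0,0,0,-0.225, 0,0,0,0,0,-0.3, 0,0,0,0,0,-0.375, 0,0,0,0,0,-0.45, 0,0,0,0,0,-0.525, 0,0,0,0,0,-0.6, 0,0,0,0,0,-0.675, 0,0,0,0,0,-0.75, 0,0,0,0,0,-0.825, 0,0,0,0,0,-0.9, 0,0,0,0,0,-0.97, 0,0,0,0,0,-1, 0,0,0,0,0,-1, 0,0,0,0,0,-1]'
python3 - <<'E'
from h import *
from scipy.spatial.transform import Rotation as R
b=camera('wrist');o=get_obs();cv2.imwrite('pics/w2.png',b[...,::-1])
print(cut_out('wrist','bolt_knob')[0]['bbox'])
Rm=R.from_quat(o['tool_rot']).as_matrix();print(o['position'],Rm.round(3).tolist(),Rm.T@(cal('wrist')[2][:3,3]-o['position']))
E
```

```text
time: 8.47
position: [0.4906, -0.0763, 0.2215]
tool_rot: [0.697, 0.717, -0.005, -0.01]
ft_force: [-1.5, 0.7, -1.3]
grip_width: 0.0591
grip_force: 0.0
time: 9.8
position: [0.5029, -0.0799, 0.224]
tool_rot: [-0.013, 1.0, 0.001, -0.001]
ft_force: [0.2, 0.2, 1.0]
grip_width: 0.0599
grip_force: 0.0
[303.9, 199.5, 336.9, 241.0]
[ 0.5031535  -0.080056    0.22413872] [[-1.0, -0.026, -0.002], [-0.026, 1.0, 0.001], [0.002, 0.001, -1.0]] [ 0.07812366 -0.00034258 -0.14032081]
```

View pics/w2.png

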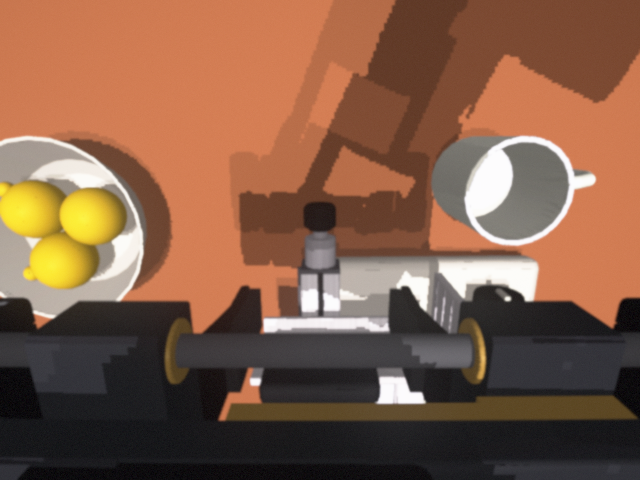

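The knob spans u 304–336, v 203–230, with the sleeve below it (v 233–262). The carriage is home behind it.

Run:
```python
from h import *
for z in(.049,.063):
  for v in(203.5,217,230,234): print(z,v,ray('wrist',(320,v),z)[:2])
print(ray('wrist',(304,217),.052)[:2],ray('wrist',(336.5,217),.052)[:2])
p=get_obs()['position']; print('TCP',p)
```

```text
0.049 203.5 [ 0.48074972 -0.08537263]
0.049 217 [ 0.49239115 -0.0851169 ]
0.049 230 [ 0.50382822 -0.0848658 ]
0.049 234 [ 0.50739332 -0.08478756]
0.063 203.5 [ 0.47829252 -0.08524641]
0.063 217 [ 0.48941757 -0.08500202]
0.063 230 [ 0.50034732 -0.08476206]
0.063 234 [ 0.50375428 -0.08468728]
[ 0.4921003  -0.09863531] [ 0.49139547 -0.07112775]
TCP [ 0.50343065 -0.08015134  0.22427057]
```

```bash
python3 -m inch '[0.17,-0.06,0,0,0,0, 0.17,-0.06,0.5,0,0,0, 0.17,-0.06,1,0,0,0, 0.17,-0.06,1,0,0,0]' 50 40 | grep pos
python3 -m inch '[0,0,0.4,0,0,0, 0,0,0.8,0,0,0, 0,0,0.8,0,0,0]' | grep pos
python3 -m inch '[0,0,0.15,0,0,0, 0,0,0.35,0,0,0, 0,0,0.35,0,0,0, 0,0,0.35,0,0,0]'
```

```text
position: [0.4858, -0.0839, 0.1381]
position: [0.4881, -0.0846, 0.0772]
time: 10.82
position: [0.4913, -0.0858, 0.0542]
tool_rot: [-0.014, 1.0, -0.0, 0.0]
ft_force: [-0.0, -0.4, -0.1]
grip_width: 0.05
grip_force: 0.0
```

```bash
python3 -m inch '[0.02,0,0.02,0,0,0, 0.02,0,0.02,0,0,0, 0.02,0,0.02,0,0,0, 0.02,0,0.02,0,0,0, 0.02,0,0.02,0,0,0, 0.02,0,0.02,0,0,0, 0.02,0,0.02,0,0,0, 0.02,0,0.02,0,0,0, 0.02,0,0.02,0,0,0]' 0 50
```

```text
time: 11.57
position: [0.4893, -0.0847, 0.0516]
tool_rot: [-0.013, 1.0, 0.001, 0.0]
ft_force: [0.8, 5.6, 5.6]
grip_width: 0.0265
grip_force: 50.0
```

```bash
python3 -m inch '[0.03,0,0,0,0,0, 0.06,0,0,0,0,0, 0.1,0,0,0,0,0, 0.14,0,0,0,0,0, 0.18,0,0,0,0,0, 0.22,0,0,0,0,0, 0.26,0,0,0,0,0, 0.3,0,0,0,0,0, 0.3,0,0,0,0,0, 0.3,0,0,0,0,0]'
```

```text
time: 12.4
position: [0.4688, -0.0855, 0.0517]
tool_rot: [-0.012, 1.0, -0.0, 0.004]
ft_force: [8.8, 10.8, 0.8]
grip_width: 0.0268
grip_force: 49.9
```

```bash
python3 -m inch '[0.02,0.015,0,0,0,0, 0.045,0.03,0,0,0,0, 0.045,0.03,0,0,0,0, 0.045,0.03,0,0,0,0]'
python3 - <<'E'
from h import *
for n in('wrist','scene','top'):
    b=camera(n)
    u,v=proj(n,[[.495,-.085,.055]])[0].round().astype(int); print(n,u,v)
    h=40 if n!='wrist' else 90
    v=min(v,480-h)
    c=cv2.resize(b[v-h:v+h,u-h:u+h,::-1],(260,260),interpolation=cv2.INTER_CUBIC); 
    out=c if n=='wrist' else np.hstack([out,c])
cv2.imwrite('pics/k.png',out)
E
```

```text
time: 12.73
position: [0.4674, -0.0854, 0.0517]
tool_rot: [-0.013, 1.0, -0.002, 0.006]
ft_force: [10.7, 4.5, -3.3]
grip_width: 0.0266
grip_force: 49.9
wrist 325 391
scene 312 193
top 340 305
```

View pics/k.png

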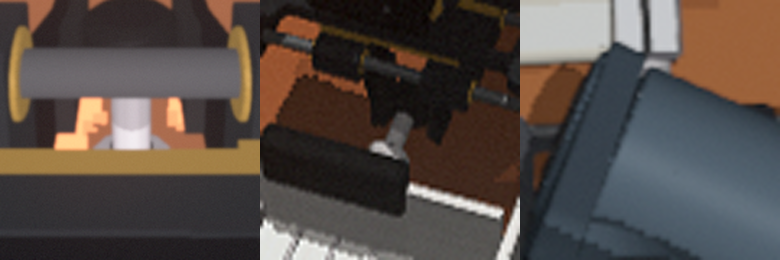

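```bash
python3 -m inch '[0.015,0,0,0,0,0, 0.03,0,0,0,0,0, 0.03,0,0,0,0,0, 0.03,0,0,0,0,0]'
python3 - <<'E'
from h import *
b=camera('scene'); print(proj('scene',[[.507,-.0845,.049],[.4655,-.0855,.049]]),[r['bbox'] for r in cut_out('scene','bolt_knob')])
c=b[170:210,295:335,::-1].astype(float); c=np.clip(c*1.8,0,255).astype(np.uint8)
w=camera('wrist'); print(proj('wrist',[[.507,-.0845,.0625],[.487,-.0845,.055]]))
d=np.clip(w[320:410,280:370,::-1]*1.3,0,255).astype(np.uint8)
f=lambda x:cv2.resize(x,(390,390),interpolation=cv2.INTER_CUBIC)
cv2.imwrite('pics/k2.png',np.hstack([f(c),f(d)]))
E
```

```text
time: 13.22
position: [0.4651, -0.0855, 0.0518]
tool_rot: [-0.013, 1.0, -0.002, 0.006]
ft_force: [10.8, 5.3, -2.3]
grip_width: 0.0268
grip_force: 49.9
[[310.47243421 199.88220216]
 [317.73730334 183.54706837]] [[312.9, 176.4, 325.0, 191.6]]
[[325.6888362  431.46010376]
 [326.9396797  380.29930366]]
```

View pics/k2.png

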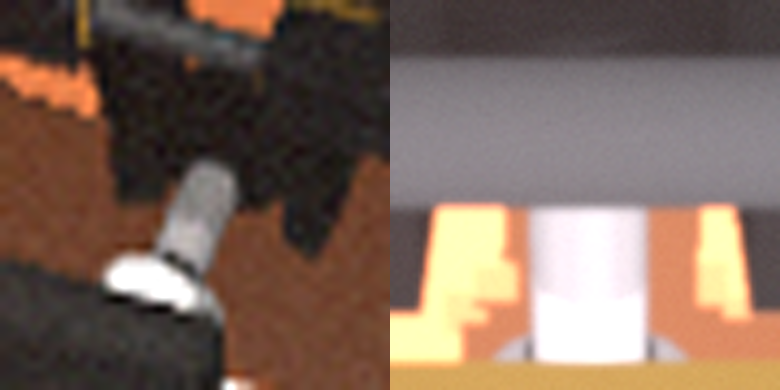

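```bash
python3 -m inch '[0.012,0,0,0,0,0, 0.012,0,0,0,0,0, 0.012,0,0,0,0,0, 0.012,0,0,0,0,0, 0.012,0,0,0,0,0, 0.012,0,0,0,0,0]'
python3 - <<'E'
from h import *
im=np.mean([camera('scene') for _ in range(2)],0).astype(np.float32).mean(2)
# brightness along stem's upper line, by distance out from the sleeve mouth
for dy in(0,.003,-.003):
  s=np.arange(-.004,.036,.001); P=[[.507-t,-.0847+dy,.049+np.sqrt(.006**2-dy**2)] for t in s]
  p=proj('scene',P).astype(np.float32); v=cv2.remap(im,p[:,:1],p[:,1:],cv2.INTER_LINEAR)[:,0]
  print(dy,[(round(a*1000),int(b)) for a,b in zip(s,v)])
print([np.round(r['bbox']) for n in('mug','fruit_bowl','food_holder') for r in cut_out('scene',n)[:1]])
E
```

```text
time: 13.87
position: [0.4643, -0.0855, 0.0518]
tool_rot: [-0.013, 1.0, -0.002, 0.007]
ft_force: [10.0, 4.4, -1.9]
grip_width: 0.0268
grip_force: 49.9
0 [(-4, 129), (-3, 159), (-2, 180), (-1, 185), (0, 189), (1, 184), (2, 173), (3, 148), (4, 104), (5, 57), (6, 55), (7, 67), (8, 82), (9, 92), (10, 100), (11, 100), (12, 98), (13, 98), (14, 99), (15, 100), (16, 94), (17, 87), (18, 80), (19, 76), (20, 73), (21, 72), (22, 72), (23, 73), (24, 73), (25, 72), (26, 73), (27, 74), (28, 76), (29, 63), (30, 50), (31, 38), (32, 29), (33, 19), (34, 17), (35, 16)]
0.003 [(-4, 109), (-3, 160), (-2, 170), (-1, 181), (0, 184), (1, 184), (2, 170), (3, 126), (4, 81), (5, 49), (6, 32), (7, 31), (8, 61), (9, 84), (10, 96), (11, 100), (12, 104), (13, 102), (14, 102), (15, 101), (16, 101), (17, 102), (18, 91), (19, 82), (20, 77), (21, 75), (22, 74), (23, 74), (24, 74), (25, 75), (26, 75), (27, 76), (28, 77), (29, 74), (30, 65), (31, 47), (32, 30), (33, 21), (34, 19), (35, 17)]
-0.003 [(-4, 105), (-3, 154), (-2, 167), (-1, 176), (0, 181), (1, 182), (2, 184), (3, 152), (4, 119), (5, 87), (6, 62), (7, 45), (8, 52), (9, 61), (10, 66), (11, 63), (12, 59), (13, 63), (14, 68), (15, 74), (16, 76), (17, 71), (18, 64), (19, 60), (20, 57), (21, 58), (22, 59), (23, 56), (24, 54), (25, 55), (26, 57), (27, 60), (28, 55), (29, 45), (30, 36), (31, 30), (32, 24), (33, 19), (34, 18), (35, 17)]
[array([368., 170., 432., 233.]), array([162., 137., 242., 204.]), array([136., 278., 194., 330.])]
```

```bash
python3 -c "from rig import *; print(hand_in())"
```

```text
the job is handed in; nothing more can be done
None
```

The carriage is home against its stop, and the bolt knob is held about 25 mm out, so the ring is roughly 3 mm clear of the sleeve and 11 mm short of the end stop; the mug, bowl and food holder show no movement, and the job was handed in at about 14 s.

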